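# Hold the gouge's edge under the bench magnifier

## Task

Draw the long-handled gouge up out of the tool rack, turn it level, and hold its cutting edge under the middle of the bench magnifier's lens, about 7 cm below the glass, so that the edge can be inspected. Finish while still holding it there, steady, in the gripper. Leave the short mushroom-handled chisel in the rack, do not bump the magnifier, and do not disturb the other things on the bench.

Things in the scene. Friction and masses are not known exactly. Their poses are not given: they have to be found in the camera images.
- gouge: The long-handled gouge, loose, about 110 g, handle up in one of the rack's holes. Round wood handle 100 mm long, 25 to 30 mm thick (27 mm at 60 mm up); below it a brass ferrule 19 mm thick, 20 mm long, then a U-shaped steel blade 70 mm long, 13 mm wide. Origin: centre of the handle's lower shoulder, resting on the rack's top; z up the handle (butt at +100 mm, cutting edge at -90 mm).
- gouge_edge (a point): Middle of the gouge's cutting edge, the free end of the blade, 90 mm below gouge's origin along the gouge's own axis; hidden low inside the open rack at the start.
- chisel: The other tool in the rack, to be left there: handle only 60 mm high with a mushroom head 40 mm wide (at 43 mm up); ferrule 19 mm thick, flat blade. Origin: centre of the handle's lower shoulder, on the rack's top; z up. Which hole holds which tool varies.
- rack: Fixed plywood tool rack, 90 mm (its x) by 220 mm (its y), top face 110 mm above the table, open at front and back under a 20 mm thick shelf. Two round holes 22 mm in diameter at its y = +60 and -60 mm, x = 0. Origin: centre of its underside; z up, x away from the robot at yaw 0.
- magnifier: Fixed bench magnifier: white base 120 mm across, 22 mm high; steel post 16 mm thick to 350 mm; a thin arm along its +y, up to 351 mm high, carries a ring lens 132 mm across outside, 16 mm thick (298 to 314 mm above the table), centred 170 mm from the post. Origin: centre of the base's underside; z up; at yaw 0 its +y is the world's +y.
- lens (a point): Centre of the lens's lower face, 300 mm above the table; its z points up. The space beneath is free.
- figure: Bystander: carved wooden figure standing on a 64 mm round base, about 130 mm tall. Origin: centre of its underside.
- mallet: Bystander: round carver's mallet standing on its head, head 72 mm in diameter and 90 mm high, handle up to 190 mm. Origin: centre of its underside.
- block: Bystander: cork sanding block 100 x 60 x 30 mm lying flat. Origin: centre of its underside.
Things that resemble listed ones, but are neither listed nor needed, are in the scene too. Leave any purple look-alike of the gouge alone.

How it is judged:
By the outcome, as a careful person would: the job done as asked, in the order asked, and still so for the second after the job is handed in, while the arm keeps its last pose, push and grip.
It also fails if it takes over 38 s, if anything falls off the work surface, if the arm or the gripper's body presses on something with over 40 N, if the wrist force passes 120 N, or if a joint passes its speed limit or range.

## Robot

A 7-joint arm with a two-finger parallel gripper is mounted at the origin on the work surface. World frame = base frame: x ahead of the robot, y to its left, z up, the work surface at z = 0. Lengths are in m, angles in degrees, forces in N, time in s.
With the tool pointing down it reaches from about 0.425 to 0.875 m from the base axis. Payload 4.7 kg.
Tool frame: the origin (TCP) lies on the centre line of the jaws, within the pads' length; the fingertips stand 11 mm ahead of it and the grasp point (between the pads) lies 8 mm behind it; z points along the fingers, y is the line along which they close (so a half turn about z gives the same grasp; the last joint's range is limited). The gripper opens to 87 mm and grips with 3 to 60 N. Pads are 19 mm wide; open, the fingers measure 117 mm over their backs; the gripper's body (75 mm by 190 mm) begins 51 mm behind the grasp point.
Start: joints at [-63.535, 18.392, -4.016, 83.108, 1.295, 78.541, -3.26], TCP at [0.281, 0.586, 0.234] pointing down, gripper open.
Joint ranges: [-163.93, 163.93], [-17.29, 119.83], [-79.2, 71.16], [3.27, 140.29], [-89.18, 269.18], [5.43, 117.66], [-154.24, 154.24]. Speed limits (degrees/s): [147.25, 147.25, 180, 180, 180, 180, 180].

## Interface

Orientations are given as a 3x3 rotation matrix whose columns are the frame's x, y, z axes.
In Python, from cell import readout, eyes, robot gives the robot as it stands.
- The arm moves only by the tool arm_command, never from a script. Its arguments are lists of equal length, an entry for each row: "slide": the shift along the tool's x, y, z in m, a list of three; "twist": the turn, a rotation vector about the tool's x, y, z in degrees, a list of three. A call has 1 to 8 rows; each row shifts and turns the commanded pose from where the row before left it, along the tool's axes as they then stand; what a row does not reach is not made up. A row lasts 1/10 s, in which the tool goes at most 50 mm and 8.59 degrees, less where a joint would pass 70% of its speed; a pose out of reach is approached as far as the arm can. A call is refused whole if a number of a shift passes 0.05 or a number of a turn 8.59, either way. A call with a gripper value outside its range is refused whole. "grip" is the closure, from 0 (fully open) to 1 (shut), set as the call begins (left out, the last holds). The fingers move at their own pace and stop on an object; "squeeze" is the grip in N (left out, the last holds). Time passes only in rows, so rows that do not move let the fingers close. It gives the time, the measured TCP pose, the force, the opening and the grip force at its end, in the units of the state.
- readout.sense(): the state, without advancing time (a new reading comes with each control period).
- eyes.get_image(name): name is "scene" or "top"; returns a dict with "color" (480x640x3 uint8, red, green, blue), "z_map" (480x640 float32, m along the optical axis (not along the pixel's ray), 0 where there is no reading), "fovy" (degrees; the focal length in pixels is half the picture's height over the tangent of half this angle, whatever the lens; pixels are square), "cx", "cy" (the principal point, pixels), "distortion" ([k1, k2, p1, p2, k3] as OpenCV has them; the pictures are not rectified), "pose" (4x4, takes a point from camera to world coordinates). Camera axes: x right, y down, z forward; pixel columns grow to the right and rows downward; lengths in m; the calibration is good to about 2 mm. A picture is of the moment at which its call begins.
- robot.close_job(): hands the job in; it is judged then, once.
The state is a dict: "clock": time; "qpos": joint angles; "joint_velocities": joint speeds; "joint_torque": joint torques, N m; "ee_pos": TCP position; "eef_rot": TCP orientation; "ft_force": force on the tool from outside, world axes, zero at the start; "torque": the same for the moment, N m; "opening": finger opening in m; "grip_force": force on a finger pad.
Only numpy, scipy, OpenCV 4.12 (cv2) and the standard library are available. Lean on these libraries where they do the work, as an engineer would, in place of code of your own. Each camera call takes 0.05 s, during which the arm holds its last target. There are 200 camera calls.

## Working session

There is one attempt and no reset: what is moved stays moved. The work goes in short steps, Python scripts to look and compute and a tool call to move; the robot and the scene stay as the last step left them, time stands still between calls to the robot, and variables do not carry over. Pictures are saved under pics/ and viewed, at most 10 in all, crops included, and the job is handed in when it is done.

Besides the shell and the picture viewer there is one more tool, called after "Call:" in YAML: its name, and indented under it one key for each argument. arm_command: Moves the arm, as the interface text tells. Its arguments: {"type":"object","properties":{"slide":{"type":"array","items":{"type":"array","items":{"type":"number"}}},"twist":{"type":"array","items":{"type":"array","items":{"type":"number"}}},"grip":{"type":"number"},"squeeze":{"type":"number"}},"required":["slide","twist"]}

```bash
mkdir -p pics; ls; cat > h.py <<'E'
import numpy as np, cv2
from cell import readout, eyes, robot
def cam(n):
    d=eyes.get_image(n); f=240/np.tan(np.radians(d['fovy']/2))
    d['K']=np.array([[f,0,d['cx']],[0,f,d['cy']],[0,0,1.]]); return d
def cloud(d):
    h,w=d['z_map'].shape; u,v=np.meshgrid(np.arange(w),np.arange(h))
    p=cv2.undistortPoints(np.stack([u,v],-1).reshape(-1,1,2).astype(np.float64),d['K'],np.array(d['distortion'])).reshape(h,w,2)
    z=d['z_map'][...,None]; P=np.concatenate([p*z,z],-1).astype(float)
    T=np.array(d['pose']); W=P@T[:3,:3].T+T[:3,3]; W[d['z_map']==0]=np.nan; return W
def save(n,c): cv2.imwrite('pics/'+n,c[...,::-1])
E
python3 - <<'E'
from h import *
for n in('scene','top'):
    d=cam(n); save(n+'0.png',d['color']); np.savez('/tmp/'+n,W=cloud(d),c=d['color']); print(n,np.round(d['pose'],3),d['fovy'],d['distortion'])
s=readout.sense();print(s)
E
```

```text
pics
scene [[-0.389  0.72  -0.575  1.304]
 [ 0.921  0.293 -0.255  0.339]
 [-0.015 -0.629 -0.777  1.207]
 [ 0.     0.     0.     1.   ]] 42.641949871470544 [-0.07958511  0.          0.          0.          0.        ]
top [[ 5.700e-02 -9.770e-01  2.060e-01  3.400e-01]
 [-9.980e-01 -5.600e-02  1.000e-02 -6.000e-03]
 [ 1.000e-03 -2.070e-01 -9.780e-01  1.256e+00]
 [ 0.000e+00  0.000e+00  0.000e+00  1.000e+00]] 53.21207411715767 [-0.06039847  0.          0.          0.          0.        ]
{'clock': 0.1, 'qpos': array([-63.53503285,  18.43239165,  -4.01598265,  83.16642089,
         1.2940261 ,  78.54053978,  -3.25948795]), 'joint_velocities': array([-0.05895592, -0.1771022 ,  0.09342584, -0.11286422, -0.04539414,
        0.10290791,  0.0216808 ]), 'joint_torque': array([-2.61452160e-04, -4.92571056e+01, -4.06085690e-01, -3.13397598e+01,
       -6.41891873e-02,  3.94086353e-02,  6.74496960e-05]), 'ee_pos': array([0.2812731 , 0.58547807, 0.23261143]), 'eef_rot': array([[-9.01419933e-01,  4.32945366e-01, -6.43917061e-04],
       [ 4.32945838e-01,  9.01418664e-01, -1.51416229e-03],
       [-7.51106909e-05, -1.64367728e-03, -9.99998646e-01]]), 'ft_force': array([-0.44426345, -0.33443256,  0.29379   ]), 'torque': array([ 0.00267453,  0.00845051, -0.05057349]), 'grip_force': 0.0, 'opening': 0.08712835796687896}
```

View pics/scene0.png

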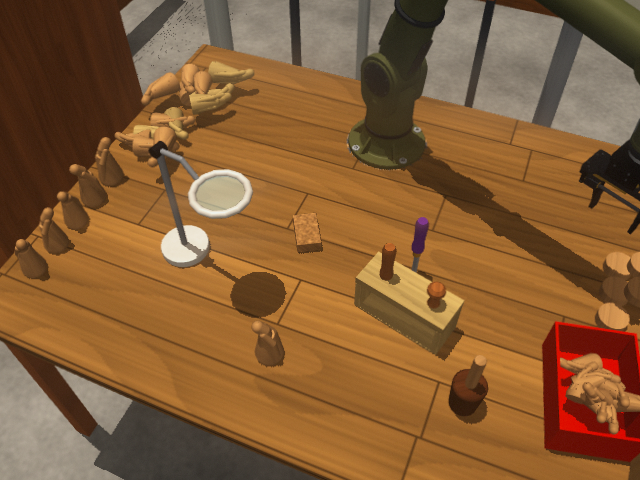

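View pics/top0.png

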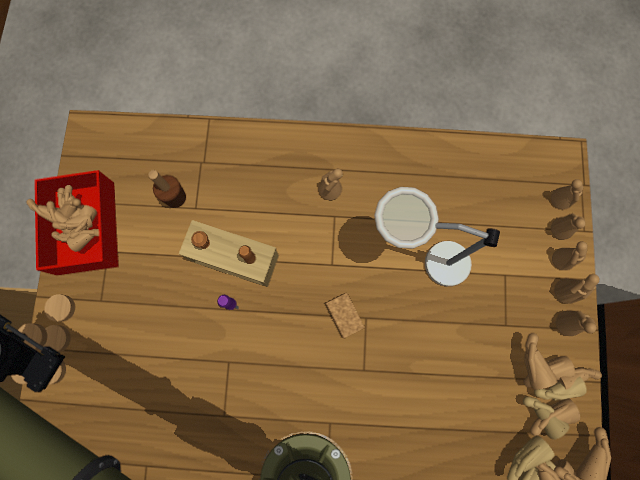

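The scene picture shows the rack around (410,300). Three things could be the gouge: the tall brown handle at (388,260), or (246,254) from the top; the mushroom chisel at (436,292), or (200,240); and the purple decoy standing beside the rack at (420,235), or (227,301). The tall brown handle in the rack hole fits the description. The lens is at (220,193) in scene and (407,218) in top. Next I'll measure these and make the confirming crop.

```bash
python3 - <<'E'
from h import *
A={n:np.load(f'/tmp/{n}.npz') for n in('scene','top')}
def fitc(p): # algebraic circle
    a=np.c_[2*p,np.ones(len(p))]; s=np.linalg.lstsq(a,(p**2).sum(1),rcond=None)[0]; return s[:2],np.sqrt(s[2]+s[0]**2+s[1]**2)
def box(n,u0,u1,v0,v1,lo,hi):
    W=A[n]['W'][v0:v1,u0:u1].reshape(-1,3); W=W[np.isfinite(W[:,2])]; return W[(W[:,2]>lo)&(W[:,2]<hi)]
for n,b in(('scene',(350,470,215,355)),('top',(170,290,210,315))):
    R=box(n,*b,.104,.114)
    r=cv2.minAreaRect(R[:,:2].astype(np.float32)); print(n,'rack top',len(R),np.median(R[:,2]),r)
for n,b,l in(('scene',(375,402,235,285),'gouge'),('scene',(424,450,275,310),'chisel'),('scene',(408,432,212,275),'purple'),('top',(232,262,240,268),'gouge'),('top',(188,212,228,252),'chisel'),('top',(214,240,290,312),'purple')):
    for lo,hi in((.12,.14),(.14,.16),(.16,.19),(.19,.25)):
        P=box(n,*b,lo,hi)
        if len(P)>8: print(n,l,lo,hi,len(P),P.mean(0).round(4),'max',P[:,2].max().round(4),'circ',*fitc(P[:,:2]))
for n,b in(('scene',(180,260,160,225)),('top',(365,445,180,255))):
    P=box(n,*b,.285,.33); print(n,'lens',len(P),P.min(0),P.max(0),np.median(P,0),cv2.minAreaRect(P[:,:2].astype(np.float32)))
for n,b,lo,hi in(('top',(415,480,235,295),.015,.03),('scene',(155,215,220,270),.015,.03)):
    P=box(n,*b,lo,hi); print(n,'base',cv2.minEnclosingCircle(P[:,:2].astype(np.float32)))
P=box('top',420,500,210,270,.32,.37); print('arm',P.min(0),P.max(0))
for l,b in(('figure',(310,350,160,205)),('mallet',(140,190,165,210)),('block',(320,370,285,345))):
    P=box('top',*b,.012,.25); print(l,P.min(0).round(3),P.max(0).round(3))
c=A['scene']['c'][205:360,340:480]; t=A['top']['c'][205:320,170:300]
save('crop.png',np.hstack([cv2.resize(c,(400,443)),cv2.resize(t,(400,443))]))
E
```

```text
scene rack top 3030 0.10980601774949406 ((0.5051653385162354, 0.23231233656406403), (0.22250281274318695, 0.17157326638698578), 74.67942810058594)
top rack top 2793 0.10945846648458035 ((0.5016178488731384, 0.23413637280464172), (0.22294192016124725, 0.17788243293762207), 74.43170928955078)
scene gouge 0.12 0.14 84 [0.5363 0.1674 0.129 ] max 0.1394 circ [0.52817031 0.1654148 ] 0.012422647410349454
scene gouge 0.14 0.16 69 [0.536  0.1674 0.1493] max 0.1597 circ [0.52864068 0.16557581] 0.010910853432987862
scene gouge 0.16 0.19 102 [0.5369 0.1673 0.1761] max 0.1892 circ [0.52839013 0.16555432] 0.012100917210532277
scene gouge 0.19 0.25 175 [0.5321 0.1664 0.2048] max 0.2144 circ [0.52983704 0.16588892] 0.010179308628220382
scene chisel 0.12 0.14 50 [0.566  0.2816 0.129 ] max 0.1377 circ [0.56015978 0.28153165] 0.008473541212184391
scene chisel 0.14 0.16 51 [0.5699 0.2815 0.1565] max 0.1599 circ [0.55779887 0.28159076] 0.018072423913032213
scene chisel 0.16 0.19 212 [0.5614 0.2818 0.1672] max 0.1757 circ [0.55988043 0.28180869] 0.012694358122490777
scene purple 0.12 0.14 67 [0.4236 0.207
[... 1631 characters left out ...]
7588037252426147), (0.13231103122234344, 0.13044293224811554), 31.415685653686523)
top lens 3083 [ 0.53379643 -0.25108678  0.29943128] [ 0.66354433 -0.11328141  0.32920673] [ 0.59732467 -0.1782065   0.30767935] ((0.5991066694259644, -0.17748597264289856), (0.13104906678199768, 0.12837296724319458), 39.123069763183594)
top base ((0.5578559637069702, -0.34268537163734436), 0.06119067966938019)
scene base ((0.5600586533546448, -0.34001410007476807), 0.06298214197158813)
arm [ 0.54163727 -0.35580395  0.32050878] [ 0.58613    -0.23578176  0.35368364]
figure [ 0.715 -0.055  0.013] [0.765 0.008 0.132]
mallet [0.666 0.365 0.013] [0.737 0.434 0.193]
block [ 0.353 -0.124  0.018] [ 0.464 -0.03   0.037]
```

View pics/crop.png

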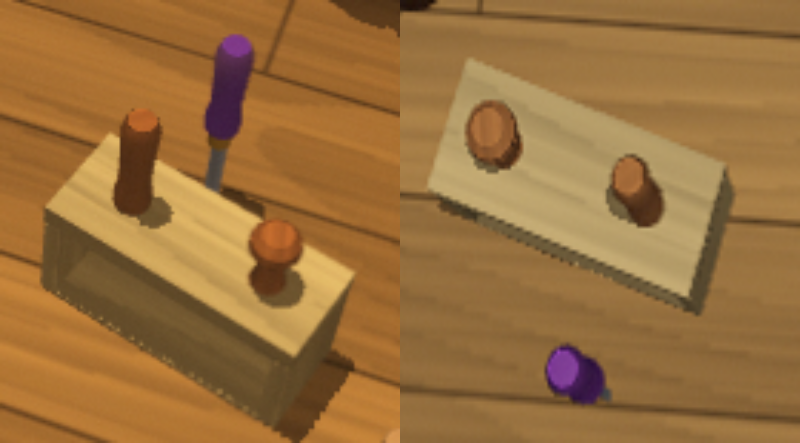

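The crop confirms it: the tall, straight handle in the rack's right-hand hole is the gouge. It stands at about (0.5275, 0.1645), top at z 0.214. The mushroom head is the chisel at (0.559, 0.281) and the purple tool is the decoy. Rack yaw is about -15°, and the holes measure 0.12 m apart, as specified. The lens centre is at about (0.600, -0.177). I'll plan the approach with the jaws closing along rack x.

```bash
cat >> h.py <<'E'
from scipy.spatial.transform import Rotation as Rn, Slerp
def plan(p0,R0,p1,R1,n):
    """n equal rows; prints per-call lists (slide first then twist)"""
    sl=Slerp([0,1],Rn.from_matrix([R0,R1])); S=[];T=[]
    p=np.array(p0,float);R=Rn.from_matrix(R0)
    for i in range(1,n+1):
        q=p0+(np.array(p1)-p0)*i/n; G=sl(i/n)
        s=R.inv().apply(q-p).round(4); t=(R.inv()*G).as_rotvec(degrees=True).round(2)
        S.append(s.tolist());T.append(t.tolist()); p=p+R.apply(s); R=R*Rn.from_rotvec(t,degrees=True)
    for i in range(0,n,8): print('slide',S[i:i+8],'\ntwist',T[i:i+8])
def frame(z,y): z=np.array(z,float);z/=np.linalg.norm(z);y=np.array(y,float);y-=z*(y@z);y/=np.linalg.norm(y);return np.c_[np.cross(y,z),y,z]
E
python3 - <<'E'
from h import *
s=readout.sense(); a=np.radians(-15)
plan(s['ee_pos'],s['eef_rot'],[.5277,.1643,.285],frame([0,0,-1],[np.cos(a),np.sin(a),0]),16)
E
```

```text
slide [[-0.0253, -0.0171, -0.0032], [-0.0266, -0.0148, -0.0033], [-0.0279, -0.0124, -0.0032], [-0.0288, -0.01, -0.0033], [-0.0296, -0.0075, -0.0032], [-0.0301, -0.0049, -0.0033], [-0.0304, -0.0023, -0.0033], [-0.0305, 0.0004, -0.0032]] 
twist [[-0.0, 0.0, 4.96], [-0.01, 0.01, 4.96], [-0.0, 0.0, 4.96], [-0.01, 0.01, 4.96], [-0.0, 0.0, 4.96], [-0.01, 0.01, 4.95], [-0.0, 0.0, 4.96], [-0.01, 0.01, 4.96]]
slide [[-0.0303, 0.003, -0.0033], [-0.03, 0.0056, -0.0033], [-0.0294, 0.0082, -0.0032], [-0.0286, 0.0107, -0.0033], [-0.0275, 0.0131, -0.0033], [-0.0263, 0.0155, -0.0033], [-0.0248, 0.0177, -0.0032], [-0.0233, 0.0197, -0.0033]] 
twist [[-0.0, -0.0, 4.96], [-0.01, 0.0, 4.96], [-0.0, 0.01, 4.96], [-0.01, 0.0, 4.96], [-0.0, 0.01, 4.96], [-0.01, 0.0, 4.96], [-0.0, 0.0, 4.96], [-0.01, 0.01, 4.96]]
```

Call:
arm_command:
  slide:
    - [-0.025,-0.017,-0.006]
    - [-0.027,-0.015,-0.006]
    - [-0.028,-0.012,-0.006]
    - [-0.029,-0.01,-0.006]
    - [-0.03,-0.0075,-0.006]
    - [-0.03,-0.005,-0.006]
    - [-0.03,-0.002,-0.006]
    - [-0.03,0,-0.006]
  twist:
    - [0,0,5]
    - [0,0,5]
    - [0,0,5]
    - [0,0,5]
    - [0,0,5]
    - [0,0,5]
    - [0,0,5]
    - [0,0,5]
  grip: 0

```text
clock: 0.9
ee_pos: [0.4046, 0.3741, 0.2814]
eef_rot: [[-0.409, 0.913, -0.0], [0.913, 0.409, -0.0], [-0.0, -0.001, -1.0]]
ft_force: [0.1, -0.1, 0.1]
opening: 0.0872
grip_force: 0.0
```

```bash
python3 - <<'E'
from h import *
s=readout.sense(); a=np.radians(-15); print(s['clock'],s['ee_pos'],s['qpos'])
print(s['eef_rot'])
plan(s['ee_pos'],s['eef_rot'],[.5277,.1643,.27],frame([0,0,-1],[np.cos(a),np.sin(a),0]),8)
E
```

```text
0.9 [0.40457365 0.37405788 0.2813795 ] [-52.30922079   5.1241233    7.29210081  93.48996899  -0.65519524
  81.46291583 -20.81615165]
[[-4.08842382e-01  9.12604917e-01 -4.14599674e-04]
 [ 9.12604978e-01  4.08842202e-01 -4.54931813e-04]
 [-2.45667166e-04 -5.64361133e-04 -9.99999811e-01]]
slide [[-0.0302, 0.0033, 0.0014], [-0.0298, 0.0059, 0.0015], [-0.0293, 0.0084, 0.0014], [-0.0283, 0.0109, 0.0014], [-0.0274, 0.0133, 0.0014], [-0.0261, 0.0155, 0.0015], [-0.0248, 0.0177, 0.0014], [-0.0231, 0.0198, 0.0014]] 
twist [[-0.0, 0.0, 4.89], [-0.01, 0.01, 4.89], [0.0, -0.0, 4.89], [-0.0, 0.0, 4.9], [-0.01, 0.01, 4.89], [0.0, -0.0, 4.89], [-0.0, 0.0, 4.89], [-0.01, 0.0, 4.89]]
```

Call:
arm_command:
  slide:
    - [-0.03,0.003,0]
    - [-0.03,0.006,0]
    - [-0.0295,0.0085,0]
    - [-0.0285,0.011,0]
    - [-0.0275,0.0135,0]
    - [-0.026,0.0155,0]
    - [-0.0245,0.0175,0]
    - [-0.023,0.0195,0]
  twist:
    - [0,0,4.9]
    - [0,0,4.9]
    - [0,0,4.9]
    - [0,0,4.9]
    - [0,0,4.9]
    - [0,0,4.9]
    - [0,0,4.9]
    - [0,0,4.9]

```text
clock: 1.7
ee_pos: [0.5291, 0.1639, 0.2816]
eef_rot: [[0.263, 0.965, 0.0], [0.965, -0.263, 0.0], [0.0, 0.0, -1.0]]
ft_force: [-0.4, 0.2, 0.9]
opening: 0.0869
grip_force: 0.0
```

```bash
python3 - <<'E'
from h import *
import itertools
d=cam('scene'); W=cloud(d); save('hover.png',cv2.resize(d['color'][140:340,290:530],(720,600)))
s=readout.sense(); a=np.radians(-15); print(s['clock'],s['ee_pos'],s['qpos'])
print(s['eef_rot'])
plan(s['ee_pos'],s['eef_rot'],[.5277,.1643,.162],frame([0,0,-1],[np.cos(a),np.sin(a),0]),8)
Q=[[-63.53503285,18.43239165,-4.01598265,83.16642089,1.2940261,78.54053978,-3.25948795],[-52.30922079,5.1241233,7.29210081,93.48996899,-0.65519524,81.46291583,-20.81615165],s['qpos']]
E=[[[-.90142,.432945,-.00064],[.432946,.901419,-.001514],[-.000075,-.00164,-1]],[[-.40884,.9126,-.0004],[.9126,.40884,-.0005],[-.0002,-.0006,-1]],s['eef_rot']]
res=[]
for g in itertools.product([1,-1],repeat=4):
    sg=[g[0],1,g[1],1,g[2],1,g[3]]
    F=[Rn.from_euler('ZYZYZYZ',np.array(q)*sg,degrees=True) for q in Q]
    C=Rn.concatenate([f.inv()*Rn.from_matrix(e) for f,e in zip(F,E)]); m=C.mean()
    res.append((np.degrees((m.inv()*C).magnitude().max()),sg,m.as_matrix().round(2).tolist()))
for r in sorted(res,key=lambda r:r[0])[:4]: print(r)
E
```

```text
1.75 [0.5318531  0.15737327 0.28167374] [-38.79508566   5.39649344  20.95229302  93.50662563  -1.69564506
  81.38932861 -33.57304457]
[[ 0.27391689  0.96175026  0.0024456 ]
 [ 0.96174871 -0.27390677 -0.00380793]
 [-0.00299241  0.00339511 -0.99998976]]
slide [[0.0007, -0.0008, 0.015], [0.0008, -0.0008, 0.0149], [0.0007, -0.0007, 0.015], [0.0007, -0.0008, 0.0149], [0.0007, -0.0008, 0.015], [0.0008, -0.0007, 0.0149], [0.0007, -0.0008, 0.015], [0.0007, -0.0007, 0.015]] 
twist [[0.02, 0.02, -0.11], [0.03, 0.02, -0.11], [0.02, 0.02, -0.12], [0.03, 0.03, -0.11], [0.02, 0.02, -0.11], [0.02, 0.02, -0.11], [0.03, 0.02, -0.12], [0.02, 0.02, -0.11]]Traceback (most recent call last):
  File "<stdin>", line 12, in <module>
  File "scipy/spatial/transform/_rotation.pyx", line 1413, in scipy.spatial.transform._rotation.Rotation.from_euler
ValueError: Expected axis specification to be a non-empty string of upto 3 characters, got ZYZYZYZ
```

Call:
arm_command:
  slide:
    - [0,0,0]
    - [0,0,0]
    - [0,0,0]
  twist:
    - [0,0,0]
    - [0,0,0]
    - [0,0,0]

```text
clock: 2.05
ee_pos: [0.5275, 0.1672, 0.2814]
eef_rot: [[0.255, 0.967, -0.0], [0.967, -0.255, 0.0], [0.0, -0.001, -1.0]]
ft_force: [0.2, 0.6, -0.2]
opening: 0.087
grip_force: 0.0
```

```bash
python3 - <<'E'
from h import *
import itertools, json
d=cam('scene'); save('hover2.png',cv2.resize(d['color'][140:340,290:530],(720,600)))
s=readout.sense(); a=np.radians(-15); print(s['clock'],s['ee_pos'],s['qpos'])
print(s['eef_rot'])
plan(s['ee_pos'],s['eef_rot'],[.5277,.1643,.162],frame([0,0,-1],[np.cos(a),np.sin(a),0]),8)
Q=[[-63.53503285,18.43239165,-4.01598265,83.16642089,1.2940261,78.54053978,-3.25948795],[-52.30922079,5.1241233,7.29210081,93.48996899,-0.65519524,81.46291583,-20.81615165],s['qpos'].tolist()]
E=[[[-.90142,.432945,-.00064],[.432946,.901419,-.001514],[-.000075,-.00164,-1]],[[-.40884,.9126,-.0004],[.9126,.40884,-.0005],[-.0002,-.0006,-1]],s['eef_rot'].tolist()]
P=[[.2812731,.58547807,.23261143],[.40457365,.37405788,.2813795],s['ee_pos'].tolist()]
json.dump([Q,E,P],open('/tmp/q.json','w'))
res=[]
def rot(q):
    R=Rn.identity()
    for i,x in enumerate(q): R=R*Rn.from_euler('zyzyzyz'[i],x,degrees=True)
    return R
for g in itertools.product([1,-1],repeat=4):
    sg=[g[0],1,g[1],1,g[2],1,g[3]]
    C=Rn.concatenate([rot(np.array(q)*sg).inv()*Rn.from_matrix(e) for q,e in zip(Q,E)]); m=C.mean()
    res.append((np.degrees((m.inv()*C).magnitude().max()),sg,m.as_matrix().round(2).tolist()))
for r in sorted(res,key=lambda r:r[0])[:4]: print(r)
E
```

```text
2.1 [0.52744286 0.16724076 0.28143678] [-39.19283969   5.29662332  20.34073616  93.61262759  -1.88402092
  81.43853137 -33.40034068]
[[ 2.54593657e-01  9.67048048e-01 -3.78654686e-04]
 [ 9.67048099e-01 -2.54593547e-01  3.16757410e-04]
 [ 2.09916595e-04 -4.46821722e-04 -9.99999878e-01]]
slide [[-0.0004, 0.0001, 0.0149], [-0.0003, 0.0002, 0.015], [-0.0004, 0.0001, 0.0149], [-0.0003, 0.0001, 0.0149], [-0.0003, 0.0002, 0.0149], [-0.0004, 0.0001, 0.015], [-0.0003, 0.0001, 0.0149], [-0.0004, 0.0001, 0.0149]] 
twist [[-0.0, -0.0, 0.03], [-0.01, -0.0, 0.03], [0.0, -0.0, 0.03], [-0.0, -0.01, 0.04], [-0.01, 0.0, 0.03], [0.0, 0.0, 0.03], [-0.0, -0.0, 0.03], [-0.01, -0.0, 0.03]]
(np.float64(0.0008309121198167432), [-1, 1, -1, 1, -1, 1, -1], [[0.0, -1.0, 0.0], [1.0, 0.0, -0.0], [0.0, 0.0, 1.0]])
(np.float64(3.3192370907167734), [-1, 1, -1, 1, 1, 1, -1], [[-0.0, -1.0, 0.01], [1.0, -0.0, 0.01], [-0.01, 0.01, 1.0]])
(np.float64(24.88314569412357), [-1, 1, 1, 1, -1, 1, -1], [[-0.27, -0.96, -0.02], [0.96, -0.27, -0.01], [0.0, -0.02, 1.0]])
(np.float64(25.012096657343), [1, 1, -1, 1, -1, 1, -1], [[0.97, 0.23, -0.0], [-0.23, 0.97, -0.0], [0.0, 0.0, 1.0]])
```

View pics/hover2.png

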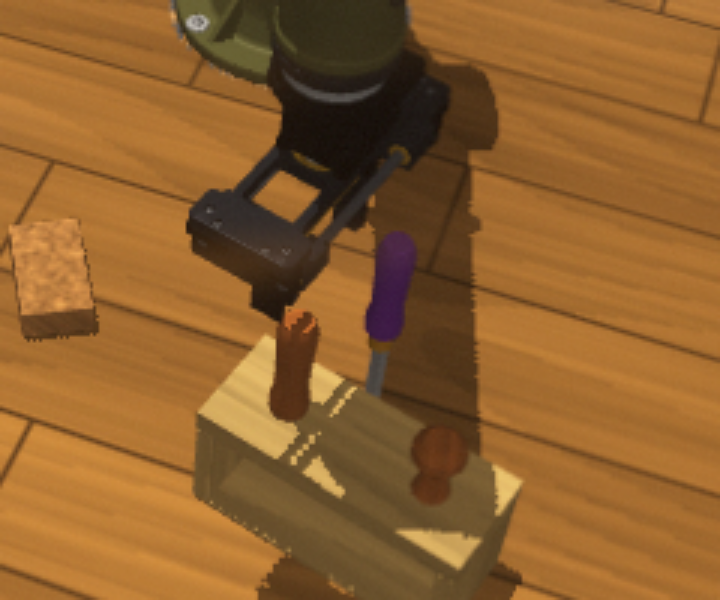

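The hover crop shows the gripper above and behind the brown gouge at (295,360). The purple decoy at (392,290) is clear. The jaws open along rack x as planned, so I'll descend 3 mm toward -y.

Call:
arm_command:
  slide:
    - [-0.001,0.0003,0.015]
    - [-0.001,0.0003,0.018]
    - [-0.0007,0.0002,0.018]
    - [0,0,0.018]
    - [0,0,0.018]
    - [0,0,0.016]
    - [0,0,0.01]
    - [0,0,0.006]
  twist:
    - [0,0,0.25]
    - [0,0,0]
    - [0,0,0]
    - [0,0,0]
    - [0,0,0]
    - [0,0,0]
    - [0,0,0]
    - [0,0,0]

```text
clock: 2.9
ee_pos: [0.5271, 0.1633, 0.161]
eef_rot: [[0.26, 0.966, -0.002], [0.966, -0.26, -0.001], [-0.001, -0.001, -1.0]]
ft_force: [-0.1, 0.1, 0.9]
opening: 0.0872
grip_force: 0.0
```

Call:
arm_command:
  slide:
    - [0,0,0]
    - [0,0,0]
    - [0,0,0]
  twist:
    - [0,0,0]
    - [0,0,0]
    - [0,0,0]

```text
clock: 3.2
ee_pos: [0.5285, 0.1635, 0.1634]
eef_rot: [[0.261, 0.965, 0.002], [0.965, -0.261, 0.001], [0.001, 0.001, -1.0]]
ft_force: [-0.1, 0.2, -0.1]
opening: 0.0872
grip_force: 0.0
```

```bash
python3 - <<'E'
from h import *
import json
s=readout.sense(); print(s['clock'],s['ee_pos'],s['qpos'],s['ft_force']);print(s['eef_rot'])
D=json.load(open('/tmp/q.json'))
for l,k in zip(D,('qpos','eef_rot','ee_pos')): l.append(s[k].tolist())
json.dump(D,open('/tmp/q.json','w'))
sg=np.array([-1,1,-1,1,-1,1,-1])
A=[];b=[]
for q,p in zip(D[0],D[2]):
    R=Rn.identity();c=[]
    for i,x in enumerate(np.array(q)*sg):
        R=R*Rn.from_euler('zyzyzyz'[i],x,degrees=True); c.append(R.as_matrix())
    # upper z(2), elbow x (c2 after q3), forearm x,z (c[3],c[4]), wrist x, tool z
    A.append(np.c_[[0,0,1],c[1][:,2],c[2][:,0],c[3][:,0],c[3][:,2],c[5][:,0],c[5][:,2]]);b.append(p)
A=np.vstack(A);b=np.hstack(b); print(np.linalg.svd(A)[1].round(3))
x=np.linalg.lstsq(A,b,rcond=1e-3)[0];print(x.round(4),np.abs(A@x-b).max())
B=A[:,[0,1,4,6]];x=np.linalg.lstsq(B,b,rcond=None)[0];print(x.round(4),np.abs(B@x-b).max())
E
```

```text
3.2 [0.52849597 0.16345902 0.1634257 ] [-38.39048106   9.29133501  20.38976395 103.12949023  -3.48897916
  68.09400413 -32.05709359] [-0.08146907  0.22698106 -0.13151873]
[[ 2.60642187e-01  9.65434300e-01  1.50446646e-03]
 [ 9.65434861e-01 -2.60643458e-01  7.18626335e-04]
 [ 1.08591585e-03  1.26516003e-03 -9.99998610e-01]]
[3.993 3.458 0.174 0.174 0.162 0.12  0.   ]
[-0.0159  0.4038 -0.0031  0.0204  0.507  -0.0267  0.0112] 0.02807778529285193
[-2.6675  0.3911  0.528  -2.638 ] 0.02739150724974504
```

In position, with the handle between the jaws. Closing now.

Call:
arm_command:
  slide:
    - [0,0,0]
    - [0,0,0]
    - [0,0,0]
    - [0,0,0]
    - [0,0,0]
    - [0,0,0]
    - [0,0,0]
    - [0,0,0]
  twist:
    - [0,0,0]
    - [0,0,0]
    - [0,0,0]
    - [0,0,0]
    - [0,0,0]
    - [0,0,0]
    - [0,0,0]
    - [0,0,0]
  grip: 1
  squeeze: 45

```text
clock: 4.0
ee_pos: [0.5279, 0.1633, 0.1626]
eef_rot: [[0.261, 0.965, 0.0], [0.965, -0.261, 0.0], [0.0, -0.0, -1.0]]
ft_force: [-0.8, 0.4, 0.2]
opening: 0.0313
grip_force: 0.1
```

Call:
arm_command:
  slide:
    - [0,0,0]
    - [0,0,0]
    - [0,0,0]
    - [0,0,0]
  twist:
    - [0,0,0]
    - [0,0,0]
    - [0,0,0]
    - [0,0,0]

```text
clock: 4.4
ee_pos: [0.5278, 0.1633, 0.1626]
eef_rot: [[0.261, 0.965, -0.0], [0.965, -0.261, 0.0], [0.0, -0.0, -1.0]]
ft_force: [-0.7, -0.3, -0.2]
opening: 0.028
grip_force: 45.0
```

The jaws are gripping at 28 mm opening, which matches the handle's thickness. Lifting straight up.

Call:
arm_command:
  slide:
    - [0,0,-0.008]
    - [0,0,-0.02]
    - [0,0,-0.025]
    - [0,0,-0.025]
    - [0,0,-0.025]
    - [0,0,-0.025]
    - [0,0,-0.025]
    - [0,0,-0.012]
  twist:
    - [0,0,0]
    - [0,0,0]
    - [0,0,0]
    - [0,0,0]
    - [0,0,0]
    - [0,0,0]
    - [0,0,0]
    - [0,0,0]

```text
clock: 5.2
ee_pos: [0.5288, 0.1633, 0.3305]
eef_rot: [[0.261, 0.965, 0.004], [0.965, -0.261, 0.002], [0.002, 0.003, -1.0]]
ft_force: [-0.3, -0.3, -0.6]
opening: 0.0283
grip_force: 45.0
```

Call:
arm_command:
  slide:
    - [0,0,0]
    - [0,0,0]
  twist:
    - [0,0,0]
    - [0,0,0]

```text
clock: 5.4
ee_pos: [0.5276, 0.1631, 0.3267]
eef_rot: [[0.261, 0.965, -0.001], [0.965, -0.261, -0.0], [-0.001, -0.001, -1.0]]
ft_force: [0.3, 0.9, -0.5]
opening: 0.0281
grip_force: 45.0
```

```bash
python3 - <<'E'
from h import *
import json
d=cam('scene');W=cloud(d); save('lift.png',cv2.resize(d['color'][100:340,290:530],(600,600)))
s=readout.sense(); print(s['clock'],s['ee_pos'],s['qpos'],s['ft_force'],s['opening'])
D=json.load(open('/tmp/q.json'))
for l,k in zip(D,('qpos','eef_rot','ee_pos')): l.append(s[k].tolist())
json.dump(D,open('/tmp/q.json','w'))
sg=np.array([-1,1,-1,1,-1,1,-1])
A=[];b=[]
for q,p in zip(D[0],D[2]):
    R=Rn.identity();c=[]
    for i,x in enumerate(np.array(q)*sg):
        R=R*Rn.from_euler('zyzyzyz'[i],x,degrees=True); c.append(R.as_matrix())
    A.append(np.c_[[0,0,1],c[0][:,:2],c[1][:,:],c[3],c[5]]);b.append(p)
A=np.vstack(A);b=np.hstack(b); print(A.shape,np.linalg.svd(A)[1].round(3))
for rc in(1e-2,1e-3):
  x=np.linalg.lstsq(A,b,rcond=rc)[0];print(x.round(3),np.abs(A@x-b).max())
E
```

```text
5.45 [0.52735761 0.16300774 0.32607361] [-39.15399135   4.59112295  20.6485916   89.31726828  -1.60618808
  86.51464336 -33.57447598] [-0.36054275 -0.39155189 -2.03289223] 0.027758955763083935
(15, 12) [4.466e+00 4.454e+00 4.448e+00 4.170e-01 4.070e-01 1.950e-01 1.850e-01
 1.230e-01 8.500e-02 1.500e-02 1.000e-03 0.000e+00]
[-0.058 -0.012 -0.008  0.012 -0.008  0.466 -0.005  0.032  0.504 -0.009
 -0.043  0.053] 0.0008321638627021288
[-0.057 -0.    -0.008  0.    -0.008  0.465 -0.004 -0.012  0.512 -0.
  0.001  0.052] 0.0001497319606829084
```

View pics/lift.png

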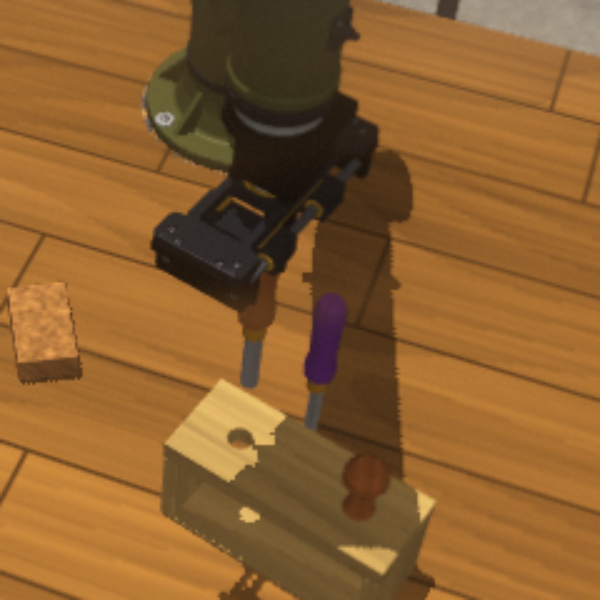

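The crop shows the gouge fully out of the rack at (255,345), with an empty hole at (240,437). The chisel is still in place at (363,485) and the purple tool is untouched. I'll start tilting about the closing axis, blade toward -y.

Call:
arm_command:
  slide:
    - [0,0,-0.005]
    - [0,0,-0.005]
    - [0,0,-0.005]
    - [0,0,0]
    - [0,0,0]
    - [0,0,0]
    - [0,0,0]
  twist:
    - [0,-4,0]
    - [0,-7,0]
    - [0,-7,0]
    - [0,-7,0]
    - [0,-7,0]
    - [0,-4,0]
    - [0,0,0]

```text
clock: 6.15
ee_pos: [0.5274, 0.1672, 0.3381]
eef_rot: [[0.203, 0.967, -0.156], [0.78, -0.256, -0.571], [-0.592, -0.005, -0.806]]
ft_force: [1.0, -0.1, -1.7]
opening: 0.0279
grip_force: 45.0
```

```bash
cat > fit.py <<'E'
from h import *
import json
from scipy.optimize import least_squares
sg=np.array([-1,1,-1,1,-1,1,-1]); LO=[-163.93,-17.29,-79.2,3.27,-89.18,5.43,-154.24]; HI=[163.93,119.83,71.16,140.29,269.18,117.66,154.24]
C0=np.array([[0,-1,0],[1,0,0],[0,0,1.]])
def rows(q):
    R=Rn.identity();c=[]
    for i,x in enumerate(np.array(q)*sg):
        R=R*Rn.from_euler('zyzyzyz'[i],x,degrees=True); c.append(R.as_matrix())
    return np.c_[[0,0,1],c[0][:,:2],c[1],c[3],c[5]], c[6]@C0
def add():
    s=readout.sense(); D=json.load(open('/tmp/q.json'))
    for l,k in zip(D,('qpos','eef_rot','ee_pos')): l.append(s[k].tolist())
    json.dump(D,open('/tmp/q.json','w')); print(s['clock'],s['ee_pos'].round(4),s['qpos'].round(1),s['opening']); print(s['eef_rot'].round(3)); return s
def fit():
    D=json.load(open('/tmp/q.json')); A=np.vstack([rows(q)[0] for q in D[0]]); b=np.hstack(D[2])
    x=np.linalg.lstsq(A,b,rcond=1e-3)[0]; print('fit',x.round(3),np.abs(A@x-b).max().round(5)); return x
def ik(x,p,R,q0):
    def f(q):
        A,G=rows(q); return np.r_[(A@x-p)*20,(Rn.from_matrix(R).inv()*Rn.from_matrix(G)).as_rotvec()*3,(q-q0)*2e-4]
    r=least_squares(f,np.clip(q0,np.array(LO)+.5,np.array(HI)-.5),bounds=(LO,HI)); A,G=rows(r.x)
    return r.x,np.linalg.norm(A@x-p),np.degrees((Rn.from_matrix(R).inv()*Rn.from_matrix(G)).magnitude())
E
python3 - <<'E'
from fit import *
s=add(); x=fit()
for az in(-65,-75,-85):
    a=np.radians(az); z=np.array([np.cos(a),np.sin(a),0]); R=frame(z,[-np.sin(a),np.cos(a),0])
    p=np.array([.6,-.177,.23])-.1426*z
    for q0 in(s['qpos'],[-38,5,20,100,60,90,-30],[-38,20,-20,110,90,90,0]):
        q,e,r=ik(x,p,R,np.array(q0)); print(az,q.round(1),round(e,4),round(r,2), (p-.05*z).round(3))
E
```

```text
6.15 [0.5274 0.1672 0.3381] [-47.7  23.2  18.4  74.   19.  109.4 -41.5] 0.027927627412711424
[[ 0.203  0.967 -0.156]
 [ 0.78  -0.256 -0.571]
 [-0.592 -0.005 -0.806]]
fit [ 0.25   0.    -0.008 -0.    -0.008  0.468 -0.    -0.011  0.513  0.
 -0.     0.358] 0.0
-65 [-54.8  27.6  17.9 122.7  73.9  90.3 -58.2] 0.0 0.0 [ 0.519 -0.002  0.23 ]
-65 [-50.3  27.   12.9 122.6  75.2  92.2 -58.6] 0.0 0.0 [ 0.519 -0.002  0.23 ]
-65 [-30.3  26.9  -9.  121.8  80.6 100.4 -59.8] 0.0 0.0 [ 0.519 -0.002  0.23 ]
-75 [-53.9  34.8  21.3 111.1  66.1  93.2 -52.4] 0.0 0.0 [0.55  0.009 0.23 ]
-75 [-48.9  33.9  15.4 110.9  68.1  95.7 -53.4] 0.0 0.0 [0.55  0.009 0.23 ]
-75 [-30.3  33.2  -6.3 110.2  75.1 104.8 -55.8] 0.0 0.0 [0.55  0.009 0.23 ]
-85 [-51.4  42.1  24.3  99.1  59.   97.2 -46.6] 0.0 0.0 [0.583 0.015 0.23 ]
-85 [-46.1  40.8  17.4  98.9  62.  100.3 -48.2] 0.0 0.0 [0.583 0.015 0.23 ]
-85 [-29.3  39.6  -3.9  98.2  70.5 109.7 -51.8] 0.0 0.0 [0.583 0.015 0.23 ]
```

```bash
python3 - <<'E'
from fit import *
x=fit(); T=[]
for n in('scene','top'):
    d=cam(n); s=readout.sense(); W=cloud(d).reshape(-1,3); t=(W-s['ee_pos'])@s['eef_rot']; T.append(t[np.isfinite(t).all(1)])
t=np.vstack(T); t=t[(np.abs(t[:,:2])<.14).all(1)]
for lo in np.arange(-.42,.16,.03):
    b=t[(t[:,2]>=lo)&(t[:,2]<lo+.03)]
    if len(b)>5: print(round(lo,2),len(b),b[:,:2].min(0).round(3),b[:,:2].max(0).round(3))
# gouge axis in hand: blade points
b=t[(t[:,2]>.04)&(np.hypot(t[:,0],t[:,1])<.04)&(t[:,2]<.17)]; print('blade',b[:,2].max(),[(round(l,2),b[(b[:,2]>l)&(b[:,2]<l+.02)].mean(0).round(4)) for l in np.arange(.04,.15,.02)])
def pose(az,back,z):
    a=np.radians(az); zz=np.array([np.cos(a),np.sin(a),0]); return np.array([.6,-.177,z])-(.1426+back)*zz, frame(zz,[-np.sin(a),np.cos(a),0])
p,R=pose(-75,.12,.26); print(p,ik(x,p,R,s['qpos']))
plan(s['ee_pos'],s['eef_rot'],p,R,12)
E
```

```text
fit [ 0.25   0.    -0.008 -0.    -0.008  0.468 -0.    -0.011  0.513  0.
 -0.     0.358] 0.0
-0.42 2598 [-0.05  -0.052] [0.05  0.048]
-0.39 6620 [-0.082 -0.091] [0.061 0.06 ]
-0.36 6835 [-0.14 -0.14] [0.062 0.06 ]
-0.33 3785 [-0.14 -0.14] [0.044 0.051]
-0.3 1817 [-0.14  -0.108] [0.035 0.038]
-0.27 1506 [-0.14  -0.117] [0.052 0.036]
-0.24 1372 [-0.037 -0.036] [0.035 0.038]
-0.21 1268 [-0.039 -0.038] [0.038 0.039]
-0.18 1524 [-0.038 -0.05 ] [0.038 0.039]
-0.15 637 [-0.037 -0.05 ] [0.033 0.019]
-0.12 3649 [-0.038 -0.095] [0.039 0.097]
-0.09 2317 [-0.04  -0.093] [0.04  0.095]
-0.06 263 [-0.036 -0.087] [0.032 0.086]
-0.03 301 [-0.014 -0.027] [0.012 0.026]
-0.0 207 [-0.011 -0.023] [0.013 0.023]
0.03 158 [-0.013 -0.016] [0.014 0.014]
0.06 111 [-0.007 -0.011] [0.012 0.008]
0.09 240 [-0.006 -0.132] [0.117 0.004]
0.12 233 [-0.007 -0.133] [0.137 0.002]
0.15 96 [ 0.106 -0.132] [0.14  0.042]
blade 0.14453087978089982 [(np.float64(0.04), array([-0.0051, -0.    ,  0.0481])), (np.float64(0.06), array([-0.0012,  0.0002,  0.068 ])), (np.float64(0.08), array([ 0.0017, -0.0019,  0.0911])), (np.float64(0.
[... 294 characters left out ...]
93601]), np.float64(4.5544423522782493e-07), np.float64(0.0008234120321614706))
slide [[-0.0017, 0.0022, 0.0096], [-0.0009, 0.0018, 0.0097], [-0.0002, 0.0014, 0.0099], [0.0004, 0.001, 0.0099], [0.0013, 0.0006, 0.0099], [0.002, 0.0003, 0.0098], [0.0027, -0.0001, 0.0096], [0.0035, -0.0004, 0.0093]] 
twist [[-2.32, -4.39, -1.18], [-2.32, -4.39, -1.17], [-2.32, -4.4, -1.18], [-2.33, -4.39, -1.17], [-2.32, -4.39, -1.18], [-2.32, -4.39, -1.18], [-2.32, -4.39, -1.17], [-2.32, -4.4, -1.18]]
slide [[0.0041, -0.0007, 0.009], [0.0049, -0.001, 0.0087], [0.0055, -0.0012, 0.0082], [0.0062, -0.0014, 0.0077]] 
twist [[-2.32, -4.39, -1.17], [-2.33, -4.39, -1.18], [-2.32, -4.39, -1.18], [-2.32, -4.39, -1.17]]
```

Call:
arm_command:
  slide:
    - [-0.0017,0.0022,0.0096]
    - [-0.0009,0.0018,0.0097]
    - [-0.0002,0.0014,0.01]
    - [0.0004,0.001,0.01]
    - [0.0013,0.0006,0.01]
    - [0.002,0.0003,0.01]
    - [0.0027,0,0.0096]
    - [0.0035,-0.0004,0.0093]
  twist:
    - [-2.3,-4.4,-1.2]
    - [-2.3,-4.4,-1.2]
    - [-2.3,-4.4,-1.2]
    - [-2.3,-4.4,-1.2]
    - [-2.3,-4.4,-1.2]
    - [-2.3,-4.4,-1.2]
    - [-2.3,-4.4,-1.2]
    - [-2.3,-4.4,-1.2]

```text
clock: 7.05
ee_pos: [0.5311, 0.1042, 0.2885]
eef_rot: [[0.024, 0.995, 0.101], [0.311, 0.089, -0.946], [-0.95, 0.054, -0.307]]
ft_force: [-0.2, 0.6, -1.7]
opening: 0.0283
grip_force: 45.0
```

```bash
cat >> fit.py <<'E'
def pose(az,back,z,L=np.array([.6,-.177]),l=.1426):
    a=np.radians(az); zz=np.array([np.cos(a),np.sin(a),0]); return np.r_[L,z]-(l+back)*zz, frame(zz,[-np.sin(a),np.cos(a),0])
E
python3 - <<'E'
from fit import *
s=add()
p,R=pose(-75,.12,.26); plan(s['ee_pos'],s['eef_rot'],p,R,8)
E
```

```text
7.05 [0.5311 0.1042 0.2885] [-57.9  29.2  18.   93.   47.8 105.3 -43.2] 0.02832712339707963
[[ 0.024  0.995  0.101]
 [ 0.311  0.089 -0.946]
 [-0.95   0.054 -0.307]]
slide [[0.0023, -0.0004, 0.0044], [0.0025, -0.0004, 0.0042], [0.0027, -0.0005, 0.0042], [0.0028, -0.0006, 0.004], [0.003, -0.0006, 0.0039], [0.0031, -0.0007, 0.0038], [0.0033, -0.0007, 0.0036], [0.0034, -0.0008, 0.0035]] 
twist [[-1.17, -2.2, -0.58], [-1.16, -2.2, -0.58], [-1.17, -2.21, -0.58], [-1.16, -2.2, -0.57], [-1.17, -2.2, -0.58], [-1.17, -2.2, -0.58], [-1.16, -2.21, -0.58], [-1.17, -2.2, -0.58]]
```

Call:
arm_command:
  slide:
    - [0.0046,-0.001,0.0088]
    - [0.005,-0.001,0.0084]
    - [0.0055,-0.001,0.008]
    - [0.006,-0.0014,0.0075]
    - [0,0,0]
    - [0,0,0]
    - [0,0,0]
  twist:
    - [-2.3,-4.4,-1.15]
    - [-2.3,-4.4,-1.15]
    - [-2.3,-4.4,-1.15]
    - [-2.3,-4.4,-1.15]
    - [0,0,0]
    - [0,0,0]
    - [0,0,0]

```text
clock: 7.75
ee_pos: [0.5326, 0.0774, 0.2621]
eef_rot: [[0.001, 0.967, 0.255], [0.004, 0.255, -0.967], [-1.0, 0.002, -0.003]]
ft_force: [-0.9, -1.0, -0.6]
opening: 0.0278
grip_force: 45.0
```

```bash
python3 - <<'E'
from fit import *
s=add()
T=[]
for n in('scene','top'):
    d=cam(n); W=cloud(d).reshape(-1,3); t=(W-s['ee_pos'])@s['eef_rot']; ok=(t[:,2]>.03)&(t[:,2]<.16)&(np.hypot(t[:,0],t[:,1])<.03)
    w=W[ok];t=t[ok]; print(n,t[:,2].max(),w[t[:,2]>.135].mean(0),[(round(l,2),w[(t[:,2]>l)&(t[:,2]<l+.02)].mean(0).round(4).tolist(),t[(t[:,2]>l)&(t[:,2]<l+.02)].mean(0).round(4).tolist()) for l in (.04,.08,.12)])
    save('pre_%s.png'%n,d['color'])
p,R=pose(-75,0,.25); plan(s['ee_pos'],s['eef_rot'],p,R,8)
E
```

```text
7.75 [0.5326 0.0774 0.2621] [-61.4  35.1  18.6 103.7  59.8 103.5 -48.3] 0.027845348868710866
[[ 0.001  0.967  0.255]
 [ 0.004  0.255 -0.967]
 [-1.     0.002 -0.003]]
scene 0.1431873198255794 [ 0.56779634 -0.05761448  0.26065334] [(0.04, [0.55, 0.0312, 0.2665], [-0.0046, 0.005, 0.049]), (0.08, [0.5549, -0.0093, 0.2611], [0.0007, -0.0006, 0.0895]), (0.12, [0.5646, -0.0486, 0.2603], [0.0013, -0.0012, 0.13])]
top 0.1441822980784547 [ 0.5643414  -0.05892805  0.25841266] [(0.04, [0.5416, 0.0289, 0.2681], [-0.0062, -0.0036, 0.0491]), (0.08, [0.552, -0.0101, 0.2585], [0.0033, -0.0036, 0.0895]), (0.12, [0.5618, -0.0497, 0.2576], [0.0041, -0.0042, 0.1303])]
slide [[0.0015, -0.0, 0.0151], [0.0014, -0.0001, 0.015], [0.0015, -0.0001, 0.0151], [0.0015, -0.0, 0.0151], [0.0015, -0.0001, 0.0151], [0.0015, -0.0001, 0.015], [0.0015, -0.0, 0.0151], [0.0015, -0.0001, 0.0151]] 
twist [[-0.03, -0.02, -0.02], [-0.02, -0.03, -0.01], [-0.03, -0.02, -0.02], [-0.03, -0.02, -0.02], [-0.02, -0.03, -0.01], [-0.03, -0.02, -0.02], [-0.03, -0.02, -0.02], [-0.02, -0.03, -0.01]]
```

View pics/pre_scene.png

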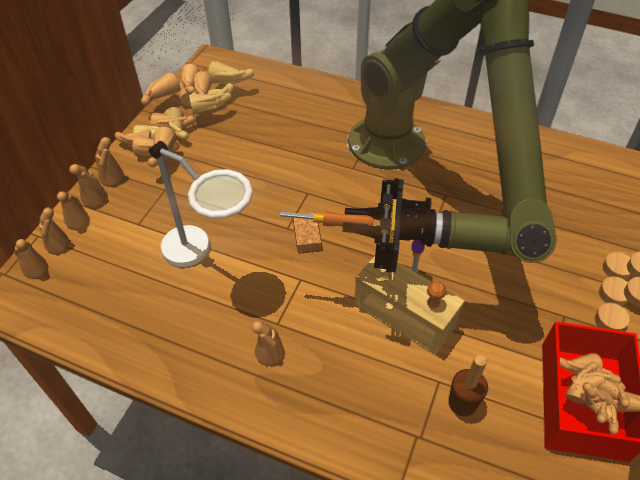

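The gouge is level, with its edge at (282,215) outside the lens ring at (220,193). The chisel, decoy and everything else are undisturbed. Sliding in below the glass.

Call:
arm_command:
  slide:
    - [0.0015,0,0.01]
    - [0.0015,0,0.016]
    - [0.0015,0,0.018]
    - [0.0015,0,0.018]
    - [0.0015,0,0.018]
    - [0.0015,0,0.018]
    - [0.0015,0,0.014]
    - [0.0015,0,0.008]
  twist:
    - [0,0,0]
    - [0,0,0]
    - [0,0,0]
    - [0,0,0]
    - [0,0,0]
    - [0,0,0]
    - [0,0,0]
    - [0,0,0]

```text
clock: 8.65
ee_pos: [0.5626, -0.0407, 0.2488]
eef_rot: [[-0.002, 0.967, 0.255], [-0.001, 0.255, -0.967], [-1.0, -0.002, 0.001]]
ft_force: [0.1, -0.2, -0.7]
opening: 0.0278
grip_force: 45.0
```

Call:
arm_command:
  slide:
    - [0.006,0,0]
    - [0.006,0,0]
    - [0.006,0,0]
    - [0,0,0]
    - [0,0,0]
    - [0,0,0]
    - [0,0,0]
  twist:
    - [0,0,0]
    - [0,0,0]
    - [0,0,0]
    - [0,0,0]
    - [0,0,0]
    - [0,0,0]
    - [0,0,0]

```text
clock: 9.35
ee_pos: [0.5627, -0.0384, 0.2309]
eef_rot: [[-0.001, 0.966, 0.257], [-0.0, 0.257, -0.966], [-1.0, -0.001, 0.0]]
ft_force: [-0.1, 0.5, -1.1]
opening: 0.0279
grip_force: 45.0
```

```bash
python3 - <<'E'
from fit import *
s=add(); E=s['ee_pos']+.1426*s['eef_rot'][:,2]; print('edge',E,s['ft_force'],np.abs(s['joint_velocities']).max())
for n in('scene','top'):
    d=cam(n); save('fin_%s.png'%n,d['color'])
    W=cloud(d).reshape(-1,3); t=(W-s['ee_pos'])@s['eef_rot']; ok=(t[:,2]>.02)&(t[:,2]<.16)&(np.hypot(t[:,0],t[:,1])<.03)
    if ok.sum(): w=W[ok]; print(n,t[ok][:,2].max(),w[t[ok][:,2]>.135].mean(0))
    R=W[(np.abs(W[:,2]-.312)<.006)&(np.hypot(W[:,0]-.6,W[:,1]+.177)<.08)]; print('ring',cv2.minEnclosingCircle(R[:,:2].astype(np.float32)))
p,R=pose(-75,0,.23); plan(s['ee_pos'],s['eef_rot'],p,R,1)
E
```

```text
9.35 [ 0.5627 -0.0384  0.2309] [-54.7  34.9  22.2 111.   65.6  93.  -52.1] 0.027891988736736723
[[-0.001  0.966  0.257]
 [-0.     0.257 -0.966]
 [-1.    -0.001  0.   ]]
edge [ 0.59934039 -0.17624488  0.23093347] [-0.08182345  0.48662747 -1.07109071] 0.0839940647903596
scene 0.14298484249863377 [ 0.59762103 -0.17304853  0.22678036]
ring ((0.6024574637413025, -0.1796497106552124), 0.0695694237947464)
top 0.0981958426250323 [nan nan nan]
ring ((0.59880131483078, -0.18062181770801544), 0.0679762214422226)
slide [[0.0009, 0.0002, 0.0009]] 
twist [[-0.12, 0.01, 0.07]]<stdin>:6: RuntimeWarning: Mean of empty slice.
  ret = um.true_divide(
```

View pics/fin_scene.png

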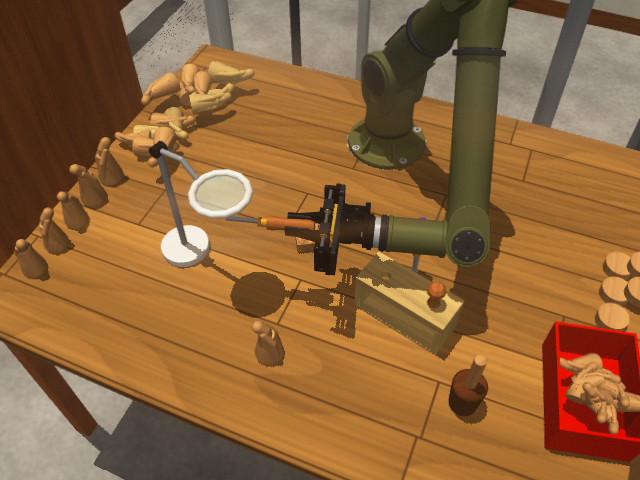

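View pics/fin_top.png

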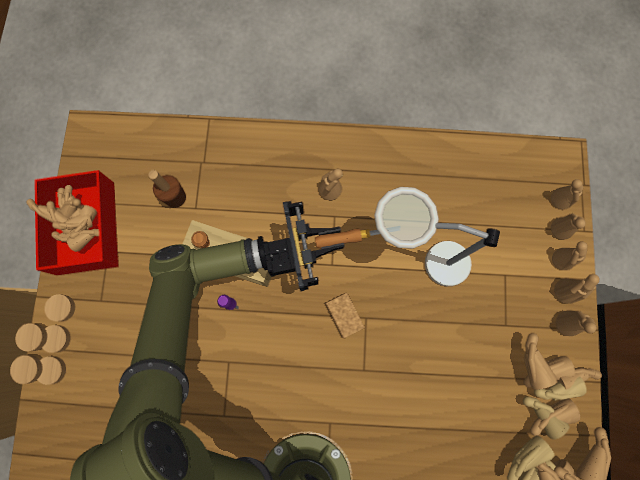

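Both views show the blade under the lens, with the edge near (225,217) in scene and ending mid-glass in the top view. The chisel, purple tool, magnifier and bystanders look unmoved. The estimated edge position is (0.599, -0.176, 0.231), so I'll let it settle and hand in.

Call:
arm_command:
  slide:
    - [0,0,0.001]
    - [0,0,0]
    - [0,0,0]
    - [0,0,0]
    - [0,0,0]
    - [0,0,0]
  twist:
    - [0,0,0]
    - [0,0,0]
    - [0,0,0]
    - [0,0,0]
    - [0,0,0]
    - [0,0,0]

```text
clock: 10.05
ee_pos: [0.5629, -0.0396, 0.2307]
eef_rot: [[-0.002, 0.967, 0.257], [-0.001, 0.257, -0.967], [-1.0, -0.002, 0.0]]
ft_force: [1.6, -0.5, -0.3]
opening: 0.0278
grip_force: 45.0
```

```bash
python3 -c "
from h import *
s=readout.sense(); print(s['clock'],s['ee_pos']+.1426*s['eef_rot'][:,2],abs(s['joint_velocities']).max(),s['grip_force']); print(robot.close_job())"
```

```text
10.05 [ 0.59948488 -0.1773933   0.23075496] 0.08889221304153108 44.996989568549
the job is handed in; nothing more can be done
None
```

I handed the job in at 10.05 s: the gouge is held level and steady in the gripper, with its edge under the middle of the lens about 7 cm below the glass; the chisel is still in the rack, and nothing else looked disturbed in the last pictures.

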